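# Load a slide carrier under the hold-down leaf spring

### The arm

A 6-joint arm with a two-finger parallel gripper is mounted at the origin on the work surface; the furniture and walls round the work are solid. World frame = base frame: x ahead of the robot, y to its left, z up, the work surface at z = 0. Lengths are in m, angles in rad, forces in N, time in s.
With the tool pointing down it reaches from about 0.25 to 0.775 m from the base axis. Payload 4 kg.
Tool frame: the origin (TCP) lies between the finger pads; the fingertips stand 8 mm ahead of it and the grasp point (between the pads) lies 11 mm behind it; z points along the fingers, y is the line along which they close (so a half turn about z gives the same grasp; the last joint's range is limited). The gripper opens to 85 mm and grips with 20 to 120 N. Pads are 22 mm wide; open, the fingers measure 114 mm over their backs; the gripper's body (76 mm by 85 mm) begins 54 mm behind the grasp point. The pads swing forward as they close: fully open they stand 13 mm farther back than shut.
Start: joints at [-1.418, 0.087, 1.371, -0, 1.684, -0.103], TCP at [0.139, -0.532, 0.239] pointing down, gripper open.
Joint ranges: [-3.1, 3.1], [-0.76, 2.03], [0.27, 2.55], [-1.08, 4.22], [0.17, 2.65], [-2.57, 2.57]. Speed limits (rad/s): [2.79, 2.79, 3.14, 3.14, 3.14, 3.14].

### API

Orientations are given as [roll, pitch, yaw] about the fixed x, y, z axes, in that order (R = Rz(yaw) Ry(pitch) Rx(roll)).
In Python, from workcell import manip, camrig, job gives the robot as it stands (manip), with the cameras (camrig) and the job (job).
- The arm moves only by the tool inch_along, called after "Emit:" as name([rows], argument=value, ...), one row to a line, values as JSON. Schema: {"type":"object","properties":{"ticks":{"type":"array","items":{"type":"array","items":{"type":"array","items":{"type":"number"},"minItems":4,"maxItems":4},"minItems":1,"maxItems":12},"minItems":1,"maxItems":1},"jaw":{"type":"number"},"clamp_n":{"type":"number"},"only":{"type":"string"},"quiet":{"type":"boolean"},"lines":{"type":"string"}},"required":["ticks"],"additionalProperties":false}. ticks is a list that holds a single list of rows (three levels of brackets), with 1 to 12 rows, each of 4 numbers: dx, dy, dz in m, then a turn about the tool's z in rad; each row shifts and turns the commanded pose from where the row before left it, along the tool's axes as they then stand; what a row does not reach is not made up. A row lasts 1/10 s, in which the tool goes at most 0.05 m and 0.15 rad, less where a joint would pass 70% of its speed; a pose out of reach is approached as far as the arm can. jaw is the finger opening in m, set as the call begins (left out keeps the last). The fingers move at their own pace and stop on an object; clamp_n is the grip in N (left out, the last holds). Time passes only in rows, so rows that do not move let the fingers close. The tool returns the time, the measured TCP pose, the force, the opening and the grip force at its end. only (a regular expression) keeps the lines of the reply that match it, lines (a string "A,B") keeps lines A to B, and quiet returns only ok. Input that does not fit is refused with a message, and nothing moves.
- manip.read_state(): the state, without advancing time (a new reading comes with each control period).
- camrig.read_camera(name): name is "side" or "top" or "wrist"; returns the picture (400x640x3 uint8, red, green, blue); there is no depth.
- camrig.camera_info(name): a dict with "fx", "fy", "cx", "cy" (pixels), "rvec" (rotation vector, rad) and "tvec" (3), from world to camera coordinates, as OpenCV has them. Camera axes: x right, y down, z forward; pixel columns grow to the right and rows downward; lengths in m; the calibration is good to about 2 mm. The wrist camera is an equidistant fisheye: a pixel r from the principal point sees the ray r / f radians off the axis. A picture is of the moment at which its call begins: read the wrist's pose just before it. camera_info takes no time and is no camera call; for the wrist camera it gives the pose at the moment of the call.
- job.job_done(): hands the job in; it is judged then, once.
The state is a dict: "clock": time; "joint_positions": joint angles; "joint_velocities": joint speeds; "effort": joint torques, N m; "position": TCP position; "eef_rot": TCP orientation; "ft_force": force on the tool from outside, world axes, zero at the start; "torque": the same for the moment, N m; "grip_width": finger opening in m; "finger_force": force on a finger pad.
Only numpy, scipy, OpenCV 4.12 (cv2) and the standard library are available. Lean on these libraries where they do the work, as an engineer would, in place of code of your own. Each camera call takes 0.05 s, during which the arm holds its last target. There are 200 camera calls.

### The job

Load the white slide carrier into its loading stage using the fingertips only: press it down firmly on the grooved thumb pad behind its rib until the sprung platform under it bottoms out, and, keeping it pressed down, slide it forward under the cross-bar and the leaf spring until its nose is home against the end stop. Then let go, so that the carrier lies flat under the leaf and the platform springs back up behind it. Do not lift the carrier, and leave the things around the stage where they are.

Things in the scene. Friction and masses are not known exactly. Their poses are not given: they have to be found in the camera images.
- loading_stage: Fixed aluminium stage, 265 x 110 mm. Origin: underside, mid channel; x = forward sliding direction, y across, z up. Channel 73 mm wide between 8 mm rails (tops z 24 mm), back wall's face at x -155 mm, end stop's at +75 mm. Floor: sprung platform x -153 to -50 mm (top z 20 mm up, 12.2 bottomed), from x -49 mm on fixed at z 12 mm.
- cross_bar (a point): Middle of the underside of the stage's cross-bar (stage x 14, z 25.5 mm). The bar spans the channel at stage x 8 to 20 mm, z 25.5 to 38.5 mm (38.5 = highest point of the stage). A carrier that is not pressed down butts against it.
- end_stop (a point): Middle of the end stop's face at floor height (stage x 75, z 12 mm), where the carrier's nose comes home.
- carrier: Loose white plate, 120 mm long (x), 70 wide, 10 thick, 0.08 to 0.17 kg. Origin: centre of underside; +x to its nose, along the stage's x. A rib (x -22 to -16 mm, 64 wide, 9 high) crosses its top; three grey slides are let in flush ahead of it. Starts on the raised platform, origin at stage x -88 to -74, z 20 mm; home: x +15, z 12 mm, rear edge 5 mm past the platform.
- thumb_pad (a point): Middle of the carrier's grooved thumb pad on its top surface (carrier x -41, z 10 mm). The pad is flat, from the carrier's rear edge (x -60) to the rib (x -22 mm), 19 mm either way. Closed fingertips press here and push forward, by friction or against the rib's rear face.
- leaf_spring (a joint): Steel leaf, 42 x 40 mm, hinged on the bar's far side (stage x 20, z 28 mm), sloping down and forward. Radians lifted: 0 = hanging free, tip underside 17 mm above the bench; about 0.12 with the carrier under its tip, pressing down 4 to 5 N (up to 8 N as the nose enters at stage x 40 mm) and dragging a few newtons.
- lift_plate (a joint): The sprung platform under the carrier, m pressed down: 0 = up, 0.0078 = bottomed. Its spring pushes up with 5 N at the top and 10 N at the bottom, so 12 to 20 N on the thumb pad holds it down.
- vial_2: Bystander: small white reagent vial with a blue cap, 26 x 25 x 58 mm, standing right of the stage. Origin: centre of its underside.
- petri_1: Bystander: round petri dish, 91 mm across, 16 mm high, left of the stage. Origin: centre of its underside.
- timer: Bystander: flat bench timer, 64 x 72 x 19 mm, on the left. Origin: centre of its underside.
- marker_black: Bystander: black marker pen, 137 mm long, 14 mm high, lying on the right, nearer the robot. Origin: underside, mid-length.

How it is judged:
By the outcome, as a careful person would: the job done as asked, in the order asked, and still so for the second after the job is handed in, with the robot touching nothing.
It also fails if it takes over 32 s, if anything falls off the work surface, if the arm or the gripper's body presses on something with over 40 N, if the wrist force passes 120 N, or if a joint passes its speed limit or range.

## Working session

There is one attempt and no reset: what is moved stays moved. The work goes in short steps, Python scripts to look and compute and a tool call to move; the robot and the scene stay as the last step left them, time stands still between calls to the robot, and variables do not carry over. Pictures are saved under pics/ and viewed, at most 10 in all, crops included, and the job is handed in when it is done.

```bash
ls; mkdir -p pics; python3 - <<'E'
from workcell import manip, camrig, job
import cv2
for n in("top","side"):
    im=camrig.read_camera(n); cv2.imwrite(f"pics/{n}0.png",im[:,:,::-1]); i=camrig.camera_info(n); print(n,i)
s=manip.read_state();print(s['clock'],s['position'],s['eef_rot'],s['ft_force'],s['grip_width'])
E
```

```text
pics
workcell.py
top {'fx': 505.7922686862839, 'fy': 505.7922686862839, 'cx': 319.6225029642875, 'cy': 202.73472319526624, 'rvec': array([ 2.09198663, -2.13214069,  0.22510279]), 'tvec': array([0.0025119 , 0.52143054, 1.19980029])}
side {'fx': 400.83663188650206, 'fy': 400.83663188650206, 'cx': 314.5463111585829, 'cy': 197.1961908565948, 'rvec': array([ 2.11266206, -0.21946884,  0.1384177 ]), 'tvec': array([-0.50001661,  0.09565194,  1.05311106])}
0.1 [ 0.13909558 -0.53168163  0.23823276] [-3.13955182e+00 -2.03776713e-04  2.55814318e-01] [ 0.93589636 -0.90839759 -0.31593787] 0.08550035837018216
```

View pics/top0.png

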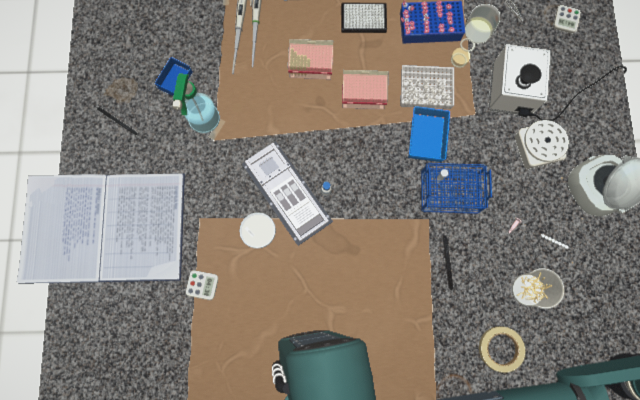

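View pics/side0.png

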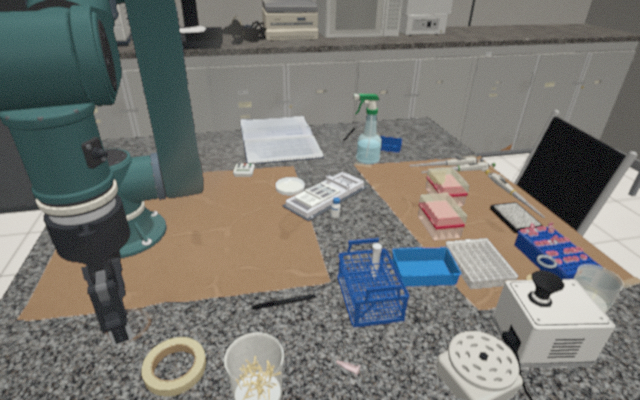

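The stage runs from about (262,150) to (312,238) px in the top view. I'll enlarge that area.

```bash
python3 - <<'E'
import cv2
im=cv2.imread("pics/top0.png")[135:250,235:345]
cv2.imwrite("pics/crop.png",cv2.resize(im,None,fx=5.2,fy=5.2,interpolation=cv2.INTER_CUBIC))
E
```

```text
(no output)
```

View pics/crop.png

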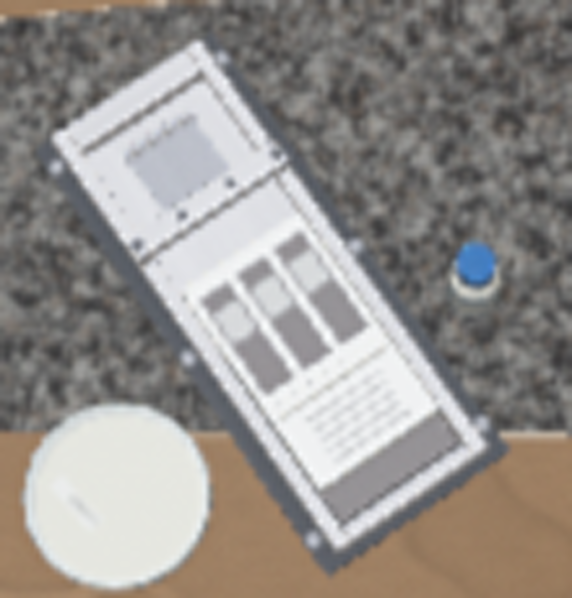

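```bash
cat > h.py <<'E'
import numpy as np,cv2
from workcell import manip, camrig, job
def ray(n,uv,z,info=None):
    i=info or camrig.camera_info(n); R=cv2.Rodrigues(i['rvec'])[0]; c=-R.T@i['tvec']
    d=R.T@np.array([(uv[0]-i['cx'])/i['fx'],(uv[1]-i['cy'])/i['fy'],1]); return c+d*(z-c[2])/d[2]
E
python3 - <<'E'
from h import *
f=lambda x,y,z:ray("top",(235+(x+.5)/5.2-.5,135+(y+.5)/5.2-.5),z)
P={}
for k,x,y,z in [("eL",52,138,.024),("eR",200,42,.024),("bL",338,550,.024),("bR",490,445,.024),("barL",143,262,.0385),("barR",288,170,.0385),
 ("rearL",325,487,.030),("rearR",438,410,.030),("ribL",280,417,.030),("ribR",387,350,.030),("slL",200,300,.03),("noseL",190,300,.03),("noseR",300,225,.03),("vial",475,262,.058),("petri",117,495,.016)]:
    P[k]=f(x,y,z);print(k,P[k].round(4))
for a,b in[("eL","eR"),("bL","bR"),("eL","bL"),("eR","bR"),("rearL","rearR"),("barL","barR"),("rearL","noseL"),("rearR","noseR")]:
    d=P[a]-P[b];print(a,b,np.linalg.norm(d).round(4),np.degrees(np.arctan2(d[1],d[0])).round(1))
E
```

```text
eL [0.6417 0.1845 0.024 ]
eR [0.6904 0.1108 0.024 ]
bL [0.4326 0.0444 0.024 ]
bR [ 0.4825 -0.0299  0.024 ]
barL [0.5736 0.1373 0.0385]
barR [0.6187 0.0664 0.0385]
rearL [0.4624 0.0501 0.03  ]
rearR [ 0.4991 -0.005   0.03  ]
ribL [0.4971 0.0716 0.03  ]
ribR [0.5293 0.0193 0.03  ]
slL [0.556  0.1103 0.03  ]
noseL [0.5561 0.1152 0.03  ]
noseR [0.593  0.0611 0.03  ]
vial [ 0.5657 -0.024   0.058 ]
petri [0.4627 0.1519 0.016 ]
eL eR 0.0883 123.5
bL bR 0.0895 123.9
eL bL 0.2516 33.8
eR bR 0.2511 34.1
rearL rearR 0.0662 123.7
barL barR 0.0841 122.5
rearL noseL 0.1141 -145.2
rearR noseR 0.1148 -144.8
```

Emit:
inch_along([
  [[0,0,0,-0.1125],[0,0,0,-0.1125],[0,0,0,-0.1125],[0.036,-0.0158,0,0],[0.036,-0.0158,0,0],[0.036,-0.0158,0,0],[0.036,-0.0158,0,0],[0.036,-0.0158,0,0],[0.036,-0.0158,0,0],[0.036,-0.0158,0,0],[0.036,-0.0158,0,0],[0.036,-0.0158,0,0]],
], jaw=0, clamp_n=30)

```text
clock: 1.3
position: [0.3286, -0.2314, 0.2389]
eef_rot: [-3.141, 0.0, 0.593]
ft_force: [-0.2, -0.6, -0.2]
grip_width: 0.0002
finger_force: 0.0
```

Emit:
inch_along([
  [[0.036,-0.0158,0,0],[0.036,-0.0158,0,0],[0.036,-0.0158,0,0],[0.036,-0.0158,0,0],[0.036,-0.0158,0,0],[0.036,-0.0158,0,0],[0.036,-0.0158,0,0],[0.036,-0.0158,0,0],[0,0,0,0],[0,0,0,0]],
])

```text
clock: 2.3
position: [0.4961, 0.0332, 0.2384]
eef_rot: [-3.141, 0.002, 0.595]
ft_force: [-0.1, -0.3, 0.0]
grip_width: -0.0003
finger_force: 0.0
```

Emit:
inch_along([
  [[0.0054,0,0.04,0],[0,0,0.04,0],[0,0,0.04,0],[0,0,0.035,0],[0,0,0.02,0],[0,0,0,0],[0,0,0,0]],
])

```text
clock: 3.0
position: [0.5007, 0.0347, 0.0648]
eef_rot: [3.141, 0.0, 0.592]
ft_force: [0.2, -0.5, 0.2]
grip_width: -0.0001
finger_force: 0.0
```

```bash
python3 - <<'E'
from h import *
i=camrig.camera_info("wrist");print(i)
im=camrig.read_camera("wrist");cv2.imwrite("pics/w1.png",im[:,:,::-1])
E
```

```text
{'fx': 309.70691628693146, 'fy': 309.70691628693146, 'cx': 317.2388929766647, 'cy': 199.9880667101797, 'rvec': array([-2.54132085,  1.35384647,  0.19630441]), 'tvec': array([-0.24978143,  0.43006712,  0.33477233])}
```

View pics/w1.png

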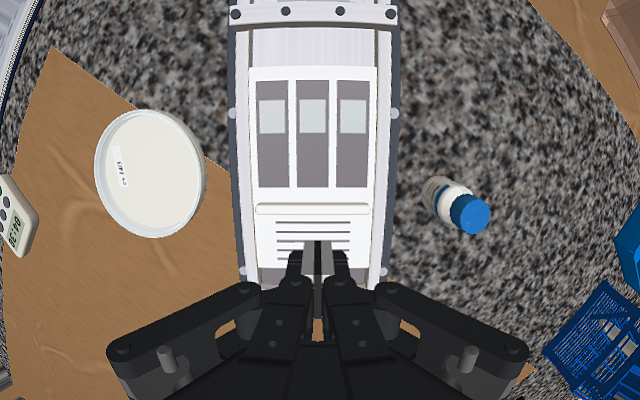

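Looking forward along the stage, the rib is at rows 203–214, the nose at row 67 and the bar at rows 5–28. The closed fingertips are over the pad grooves at col 318.

```bash
cat >> h.py <<'E'
def wray(uv,z,i=None):
    i=i or camrig.camera_info("wrist"); R=cv2.Rodrigues(i['rvec'])[0]; c=-R.T@i['tvec']
    p=np.array([uv[0]-i['cx'],uv[1]-i['cy']])/i['fx']; r=np.hypot(*p); d=R.T@np.r_[p*np.sin(r)/r,np.cos(r)]
    return c+d*(z-c[2])/d[2]
def tool(p):
    s=manip.read_state(); y=s['eef_rot'][2]; d=p-s['position']
    return np.round([d[0]*np.cos(y)+d[1]*np.sin(y), d[0]*np.sin(y)-d[1]*np.cos(y)],4)
E
python3 - <<'E'
from h import *
for k,u,v,z in[("ribrearL",257,214,.039),("ribrearR",368,214,.039),("ribfrontL",257,203,.039),("noseL",250,67,.03),("noseR",377,68,.03),("barL",232,27,.0385),("barR",395,27,.0385),("railL",236,150,.024),("railR",393,150,.024)]:
    p=wray((u,v),z);print(k,p.round(4),tool(p))
E
```

```text
ribrearL [0.4967 0.0728 0.039 ] [ 0.017  -0.0342]
ribrearR [0.531  0.0217 0.039 ] [0.017  0.0273]
ribfrontL [0.5022 0.076  0.039 ] [ 0.0234 -0.0338]
noseL [0.5621 0.1206 0.03  ] [ 0.0979 -0.0374]
noseR [0.6    0.0628 0.03  ] [0.0971 0.0317]
barL [0.5756 0.1395 0.0385] [ 0.1197 -0.0455]
barR [0.623  0.0684 0.0385] [0.1193 0.0399]
railL [0.5172 0.1032 0.024 ] [ 0.051 -0.048]
railR [0.568  0.0274 0.024 ] [0.0509 0.0433]
```

Emit:
inch_along([
  [[0.003,-0.003,0.004,0],[0,0,0.01,0],[0,0,0.01,0],[0,0,0.003,0],[0,0,0.002,0],[0,0,0.002,0],[0,0,0.002,0],[0,0,0,0]],
])

```text
clock: 3.85
position: [0.5013, 0.04, 0.0318]
eef_rot: [-3.141, 0.001, 0.593]
ft_force: [-2.9, 0.5, 7.2]
grip_width: -0.0
finger_force: 3.4
```

Emit:
inch_along([
  [[0,0,0.002,0],[0,0,0.001,0],[0,0,0,0],[0,0,0,0]],
])

```text
clock: 4.25
position: [0.5013, 0.04, 0.0302]
eef_rot: [-3.141, 0.001, 0.593]
ft_force: [-6.9, 0.2, 13.7]
grip_width: 0.0
finger_force: 6.3
```

Emit:
inch_along([
  [[0,0,0.001,0],[0,0,0,0],[0.001,0,0,0],[0.002,0,0,0],[0.002,0,0,0],[0.002,0,0,0],[0.002,0,0,0]],
])

```text
clock: 4.95
position: [0.5068, 0.0424, 0.0301]
eef_rot: [3.14, 0.008, 0.594]
ft_force: [-14.1, -8.3, 21.2]
grip_width: -0.0003
finger_force: 10.7
```

```bash
python3 - <<'E'
from h import *
i=camrig.camera_info("wrist")
im=camrig.read_camera("wrist");cv2.imwrite("pics/w2.png",im[:,:,::-1])
E
```

```text
(no output)
```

View pics/w2.png

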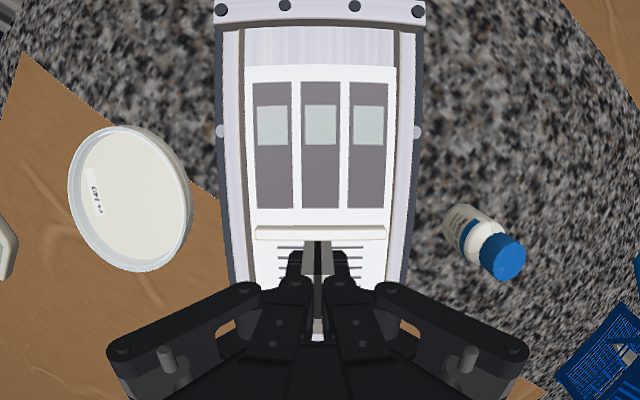

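```bash
python3 - <<'E'
from h import *
for k,u,v,z in[("nose",320,66,.0222),("bar",320,25,.0385),("ribrear",320,241,.0312)]: print(k,tool(wray((u,v),z)))
E
```

```text
nose [0.0931 0.0004]
bar [0.108  0.0002]
ribrear [0.0134 0.0005]
```

Emit:
inch_along([
  [[0.003,0,0,0],[0.003,0,0,0],[0.003,0,0,0],[0.003,0,0,0]],
])

```text
clock: 5.4
position: [0.5165, 0.0487, 0.0301]
eef_rot: [3.14, 0.009, 0.594]
ft_force: [-14.5, -8.2, 21.4]
grip_width: 0.0001
finger_force: 11.0
```

Emit:
inch_along([
  [[0.003,0,0,0],[0.003,0,0,0],[0.003,0,0,0],[0.003,0,0,0],[0.003,0,0,0],[0.003,0,0,0],[0.003,0,0,0],[0.003,0,0,0],[0.003,0,0,0]],
])

```text
clock: 6.3
position: [0.5394, 0.0639, 0.0301]
eef_rot: [3.14, 0.008, 0.593]
ft_force: [-13.4, -8.0, 20.4]
grip_width: -0.0001
finger_force: 9.9
```

```bash
python3 - <<'E'
from h import *
i=camrig.camera_info("wrist")
im=camrig.read_camera("wrist");cv2.imwrite("pics/w3.png",im[:,:,::-1])
E
```

```text
(no output)
```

View pics/w3.png

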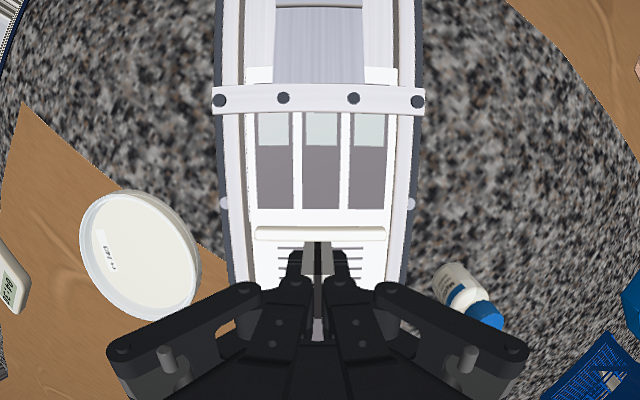

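The nose (row 67) has passed under the bar and the carrier is moving with the fingertips. I'll keep sliding.

Emit:
inch_along([
  [[0.003,0,0,0],[0.003,0,0,0],[0.003,0,0,0],[0.003,0,0,0],[0.003,0,0,0],[0.003,0,0,0]],
])

```text
clock: 6.95
position: [0.5503, 0.0712, 0.0301]
eef_rot: [3.14, 0.02, 0.594]
ft_force: [-26.9, -16.2, 29.8]
grip_width: -0.0003
finger_force: 19.2
```

Emit:
inch_along([
  [[0.003,0,0,0],[0.003,0,0,0],[0.003,0,0,0],[0.003,0,0,0],[0.003,0,0,0]],
])

```text
clock: 7.45
position: [0.5632, 0.0798, 0.03]
eef_rot: [3.14, 0.018, 0.593]
ft_force: [-21.4, -14.3, 25.8]
grip_width: 0.0001
finger_force: 16.8
```

Emit:
inch_along([
  [[0.002,0,0,0],[0.002,0,0,0],[0.002,0,0,0],[0.002,0,0,0],[0.002,0,0,0]],
])

```text
clock: 7.95
position: [0.5725, 0.086, 0.03]
eef_rot: [3.14, 0.015, 0.593]
ft_force: [-19.4, -11.9, 23.6]
grip_width: -0.0004
finger_force: 15.4
```

Emit:
inch_along([
  [[0.002,0,0,0],[0.001,0,0,0],[0.001,0,0,0],[0,0,0,0]],
])

```text
clock: 8.35
position: [0.576, 0.0883, 0.03]
eef_rot: [3.14, 0.015, 0.593]
ft_force: [-18.6, -12.1, 23.1]
grip_width: 0.0002
finger_force: 15.2
```

```bash
python3 - <<'E'
from h import *
i=camrig.camera_info("wrist")
im=camrig.read_camera("wrist");cv2.imwrite("pics/w4.png",im[:,:,::-1])
E
```

```text
(no output)
```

View pics/w4.png

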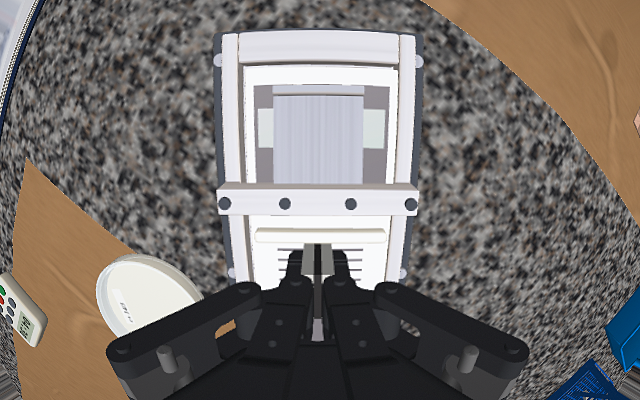

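The nose (row 66) is nearly at the end stop's face (row 64). From here I'll go in 1 mm steps until the force rises.

Emit:
inch_along([
  [[0.001,0,0,0],[0.001,0,0,0],[0,0,0,0]],
])

```text
clock: 8.7
position: [0.5776, 0.0894, 0.03]
eef_rot: [3.14, 0.015, 0.593]
ft_force: [-19.5, -12.4, 23.5]
grip_width: 0.0
finger_force: 15.2
```

Emit:
inch_along([
  [[0.001,0,0,0],[0.001,0,0,0],[0,0,0,0]],
])

```text
clock: 9.0
position: [0.5779, 0.0896, 0.03]
eef_rot: [3.14, 0.019, 0.593]
ft_force: [-23.5, -14.9, 26.2]
grip_width: -0.0001
finger_force: 17.2
```

Emit:
inch_along([
  [[0.001,0,0,0],[0.001,0,0,0],[0,0,0,0]],
])

```text
clock: 9.3
position: [0.578, 0.0897, 0.03]
eef_rot: [3.141, 0.023, 0.593]
ft_force: [-27.0, -17.4, 29.0]
grip_width: 0.0001
finger_force: 19.6
```

Emit:
inch_along([
  [[-0.002,0,0,0],[-0.001,0,-0.001,0],[0,0,0,0]],
])

```text
clock: 9.6
position: [0.5779, 0.0896, 0.03]
eef_rot: [3.14, 0.016, 0.593]
ft_force: [-18.6, -12.5, 20.3]
grip_width: 0.0
finger_force: 14.1
```

Emit:
inch_along([
  [[-0.002,0,0,0],[-0.001,0,-0.001,0],[0,0,0,0]],
])

```text
clock: 9.9
position: [0.5778, 0.0895, 0.0301]
eef_rot: [3.14, 0.009, 0.593]
ft_force: [-10.2, -9.5, 10.7]
grip_width: 0.0002
finger_force: 8.9
```

Emit:
inch_along([
  [[-0.001,0,0,0],[-0.001,0,-0.001,0],[0,0,0,0]],
])

```text
clock: 10.2
position: [0.5776, 0.0896, 0.0301]
eef_rot: [3.14, 0.005, 0.593]
ft_force: [-3.8, -5.2, 4.1]
grip_width: 0.0001
finger_force: 4.1
```

Emit:
inch_along([
  [[-0.001,0,-0.001,0],[-0.001,0,-0.001,0],[-0.001,0,-0.002,0],[0,0,-0.01,0],[0,0,-0.03,0],[0,0,-0.04,0],[0,0,-0.04,0],[0,0,0,0],[0,0,0,0]],
])

```text
clock: 11.1
position: [0.5775, 0.0906, 0.157]
eef_rot: [3.139, -0.004, 0.594]
ft_force: [0.2, -0.4, 0.1]
grip_width: 0.0003
finger_force: 0.0
```

```bash
python3 - <<'E'
from h import *
im=camrig.read_camera("wrist");cv2.imwrite("pics/w5.png",im[:,:,::-1])
E
```

```text
(no output)
```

View pics/w5.png

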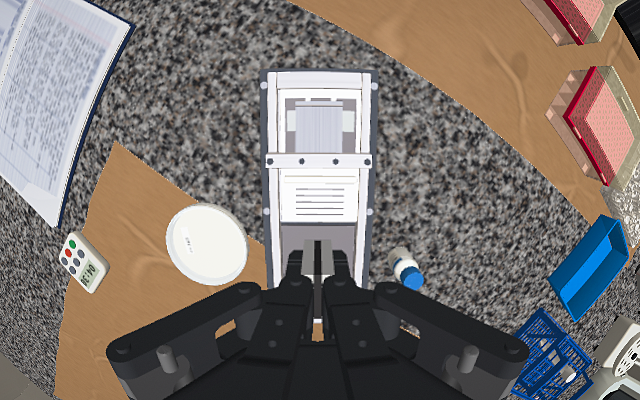

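Emit:
inch_along([
  [[-0.04,0,0,0],[-0.03,0,0,0],[0,0,0,0],[0,0,0,0]],
])

```text
clock: 11.55
position: [0.5174, 0.0511, 0.1529]
eef_rot: [-3.14, 0.002, 0.593]
ft_force: [0.3, -0.1, -0.4]
grip_width: 0.0002
finger_force: 0.0
```

```bash
python3 - <<'E'
from h import *
im=camrig.read_camera("wrist");i=camrig.camera_info("wrist");print(i['rvec'],i['tvec'])
cv2.imwrite("pics/w6.png",cv2.resize(im[0:250,240:400,::-1],None,fx=2.4,fy=2.4,interpolation=cv2.INTER_CUBIC))
E
```

```text
[-2.54221701  1.35166151  0.1983213 ] [-0.24620041  0.42688758  0.42685705]
```

View pics/w6.png

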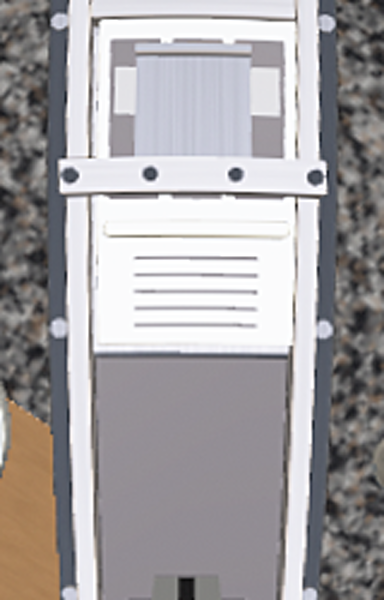

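```bash
python3 - <<'E'
from h import *
f=lambda y,z:tool(wray((240+190/2.4,y/2.4),z))[0]
print("rear",f(345,.022),"plat up",f(354.5,.020),"down",f(354.5,.0122),"bar mid",f(176,.0385),"nose",f(20,.022),"rib rear",f(236,.031))
E
```

```text
rear 0.0441 plat up 0.0404 down 0.0394 bar mid 0.1025 nose 0.1632 rib rear 0.0827
```

```bash
python3 -c "
from workcell import manip, camrig, job
print(job.job_done())"
```

```text
the job is handed in; nothing more can be done
None
```

The carrier was pressed down and slid home under the bar and leaf until the force rose at the end stop, then released and handed in at about 11.6 s. It measures home and level. I couldn't confirm from the pictures that the platform sprang back up, but nothing is left over it.

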